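Centre the egg cup on its serving stand

TASK

The blue egg cup with a boiled egg in it stands off-centre on its small round wooden stand and could easily topple. With light taps of the closed fingertips low against its foot, push it to the middle of that stand, so that its whole foot stands inside the dark ring, upright and clear of your fingers. Be gentle: do not grip, lift, tip or strike it, and leave the white egg cup and the other things around as they are.

Things in the scene. Friction and masses are not known exactly. Their poses are not given: they have to be found in the camera images.
- egg_cup: Blue egg cup with brown egg fixed in it (one loose piece, about 0.16 kg, 84 mm tall). Origin: centre of underside; z up. Foot radius 24 mm, sides upright to 12 mm up; thin stem; bowl radius 21 mm from 40 to 60 mm up; egg above. Pushed slowly (0.02 m/s) at the foot it slides at about 2 N; pushed higher or fast it tips. Starts 28 to 37 mm off the stand's middle, any direction; the foot may overhang.
- stand: Small round light-wood stand under the blue egg cup; it does not move. Origin: centre of its underside on the worktop; z up, yaw means nothing. Flat top of radius 55 mm, 50 mm above the origin. A thin dark ring of radius 32 mm is inlaid in the top round the middle: foot inside the ring means centred within 8 mm.
- other_egg_cup: The white egg cup, otherwise the same as the blue one, already centred on the other stand; to be left alone. Origin: centre of its underside.
- spare_stand: The stand of the white egg cup, the same as the other stand; it does not move. The two stands may change places; their centres are at least 0.22 m apart. Origin: centre of its underside.
- salt_jar: Glass salt jar, 73 mm across, 103 mm tall, bystander. Origin: centre of its underside.
- teaspoon: Teaspoon, 137x28x13 mm, lying flat, bystander. Origin: centre of its underside.
- espresso_cup: Small white espresso cup, 63x92x51 mm, bystander. Origin: centre of its underside.
- honey_jar: Honey jar with a black lid, 63 mm across, 94 mm tall, bystander. Origin: centre of its underside.
Mind the look-alikes: they are no part of the job. Leave any yellow look-alike of the spare_stand alone. Leave any pink look-alike of the egg_cup alone.

How it is judged (in metres and radians):
At the end, for the whole second after the job is handed in: The blue egg cup stands still and upright (within 0.06 rad) on its stand's top with its centre within 8 mm of the stand's centre, so the foot is inside the ring; the white egg cup still stands upright and centred within 12 mm on its own stand (horizontal distance between egg_cup and stand below 0.008 m and angle between each of egg_cup, other_egg_cup's own z axis and vertical below 0.06 rad and z of egg_cup in the frame of stand between 0.046 and 0.054 m and linear speed of egg_cup below 0.01 m/s and angular speed of egg_cup below 0.1 rad/s and horizontal distance between other_egg_cup and spare_stand below 0.012 m); the robot touches nothing.
It fails at once if the blue egg cup is tipped by more than 0.25 rad (angle between egg_cup's own z axis and vertical above 0.25 rad).
It fails at once if the blue egg cup is lifted more than 10 mm above the stand top or falls off it (z of egg_cup in the frame of stand above 0.06 m or z of egg_cup in the frame of stand below 0.04 m).
It fails at once if the blue egg cup is struck or pressed with more than 8 N, or the fingers are lowered on both sides of it to grip it (contact force between egg_cup and the arm above 8 N or contact force between egg_cup and the fingers above 8 N or (horizontal distance between the grasp point and egg_cup below 0.022 m and z of the grasp point in the frame of egg_cup below 0.09 m)).
It fails at once if the white egg cup is moved by more than 8 mm (distance of other_egg_cup from where it was at the start of the episode above 0.008 m).
It fails at once if a bystander is moved by more than 15 mm (distance of any of salt_jar, teaspoon, espresso_cup, honey_jar from where it was at the start of the episode above 0.015 m).
It also fails if it takes over 45 s, if anything falls off the work surface, if the arm or the gripper's body presses on something with over 40 N, if the wrist force passes 120 N, or if a joint passes its speed limit or range.

ROBOT

A 7-joint arm with a two-finger parallel gripper is mounted at the origin on a cart in front of the work surface, level with it; the furniture and walls round the work are solid. World frame = base frame: x ahead of the robot, y to its left, z up, the work surface at z = 0. Lengths are in m, angles in degrees, forces in N, time in s.
With the tool pointing down it reaches from about 0.425 to 0.875 m from the base axis. Payload 9.9 kg.
Tool frame: the origin (TCP) lies midway between the tips of the shut fingers; the grasp point (between the pads) lies 19 mm behind it; z points along the fingers, y is the line along which they close (so a half turn about z gives the same grasp; the last joint's range is limited). The gripper opens to 85 mm and grips with 20 to 120 N. Pads are 22 mm wide; open, the fingers measure 114 mm over their backs; the gripper's body (76 mm by 85 mm) begins 54 mm behind the grasp point. The pads swing forward as they close: fully open they stand 13 mm farther back than shut.
Start: joints at [-70.921, 32.985, 1.427, 82.34, -0.859, 64.687, -3.237], TCP at [0.273, 0.617, 0.231] pointing down, gripper open.
Joint ranges: [-157.87, 157.87], [-19.46, 123.44], [-87.15, 90], [11.01, 140.99], [-62.26, 242.26], [9.8, 113.94], [-161.44, 161.44]. Speed limits (degrees/s): [127.2, 127.2, 172.46, 172.46, 180, 180, 180].

INTERFACE

Orientations are given as a 3x3 rotation matrix whose columns are the frame's x, y, z axes.
In Python, from rig import env, cams gives the robot as it stands.
- The arm moves only by the tool servo_tool, never from a script. Its argument "motion" is a list of rows, each a list of 5 numbers: the shift along the tool's x, y, z each as a share of 0.25 m, from -1 to 1, then the turn about the tool's z as a share of pi rad, from -1 to 1, then the gripper command: -1 is fully open, 1 is shut, values between are in proportion. In form: [[x, y, z, spin, fingers], ...]. A call has 1 to 8 rows; each row is the pose to reach, as a shift and turn from the pose commanded when the call began, along the tool's axes at that moment, turning the shorter way round; what a row does not reach only later rows make up. A row lasts 1/8 s, in which the tool goes at most 62.5 mm and 10.7 degrees, less where a joint would pass 70% of its speed; a pose out of reach is approached as far as the arm can. A call with a number of a shift or a turn outside -1 to 1 is refused whole. A call with a gripper value outside its range is refused whole. The fingers move at their own pace and stop on an object; "force" is the grip in N (left out, the last holds). Time passes only in rows, so rows that repeat a pose let the fingers close. It gives the time, the measured TCP pose, the force, the opening and the grip force at its end, in the units of the state.
- env.get_obs(): the state, without advancing time (a new reading comes with each control period).
- cams.camera(name): name is "scene" or "top"; returns a dict with "color" (420x560x3 uint8, blue, green, red), "intrinsics" (3x3 intrinsics, pixels), "R" (3x3) and "t" (3): a world point X has camera coordinates R X + t. Camera axes: x right, y down, z forward; pixel columns grow to the right and rows downward; lengths in m; the calibration is good to about 2 mm. A picture is of the moment at which its call begins. There is no depth.
- env.sign_off(): hands the job in; it is judged then, once.
The state is a dict: "clock": time; "joints": joint angles; "qd": joint speeds; "joint_efforts": joint torques, N m; "tcp_pos": TCP position; "ee_rot": TCP orientation; "contact_force": force on the tool from outside, world axes, zero at the start; "ft_torque": the same for the moment, N m; "width": finger opening in m; "gripper_force": force on a finger pad.
Only numpy, scipy, OpenCV 4.12 (cv2) and the standard library are available. Lean on these libraries where they do the work, as an engineer would, in place of code of your own. Each camera call takes 0.05 s, during which the arm holds its last target. There are 200 camera calls.

## Working session

There is one attempt and no reset: what is moved stays moved. The work goes in short steps, Python scripts to look and compute and a tool call to move; the robot and the scene stay as the last step left them, time stands still between calls to the robot, and variables do not carry over. Pictures are saved under pics/ and viewed, at most 10 in all, crops included, and the job is handed in when it is done.

Besides the shell and the picture viewer there is one more tool, called after "Emit:" as a command line: name --pt "numbers of a row" for each row, then --argument value for the rest. servo_tool: Moves the arm, as the interface text tells. Shift numbers are shares of 0.25 m and turn numbers shares of pi rad, none past 1 either way. Its arguments: {"type":"object","properties":{"motion":{"type":"array"},"force":{"type":"number"}},"required":["motion"]}

```bash
mkdir -p pics; python3 - <<'E'
from rig import env,cams
import cv2,numpy as np
o=env.get_obs();print(o['clock'],o['tcp_pos'],o['ee_rot'],o['width'])
for n in['top','scene']:
    c=cams.camera(n);cv2.imwrite(f'pics/{n}0.png',c['color']);print(n,c['intrinsics'],c['R'],c['t'])
E
```

```text
0.0 [0.27309774 0.61678968 0.23045185] [[-9.14379491e-01  4.04857765e-01 -5.80044417e-04]
 [ 4.04858168e-01  9.14378173e-01 -1.55584123e-03]
 [-9.95144482e-05 -1.65746503e-03 -9.99998621e-01]] 0.08549472459423474
top [[439.26768947   0.         285.90581376]
 [  0.         439.26768947 212.07151344]
 [  0.           0.           1.        ]] [[-1.71364835e-02 -9.99853113e-01 -3.04092848e-04]
 [-9.82095394e-01  1.68891979e-02 -1.87625673e-01]
 [ 1.87603249e-01 -2.91659606e-03 -9.82240558e-01]] [1.07745512e-03 5.58264336e-01 1.25210506e+00]
scene [[433.65948505   0.         276.21473097]
 [  0.         433.65948505 212.2229356 ]
 [  0.           0.           1.        ]] [[ 0.80558774 -0.59246471 -0.0037363 ]
 [-0.33528104 -0.45067179 -0.82733401]
 [ 0.48848236  0.66774285 -0.56169785]] [-0.45114409  0.23140045  1.02874093]
```

View pics/top0.png

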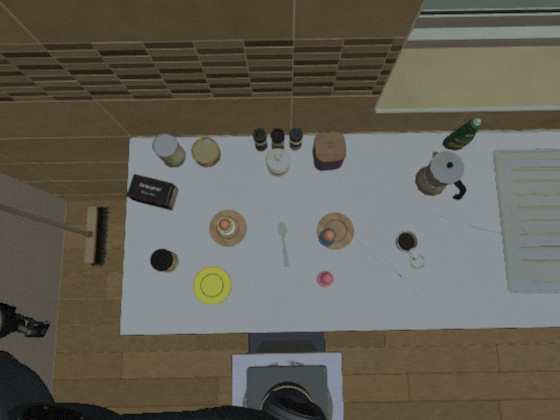

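View pics/scene0.png

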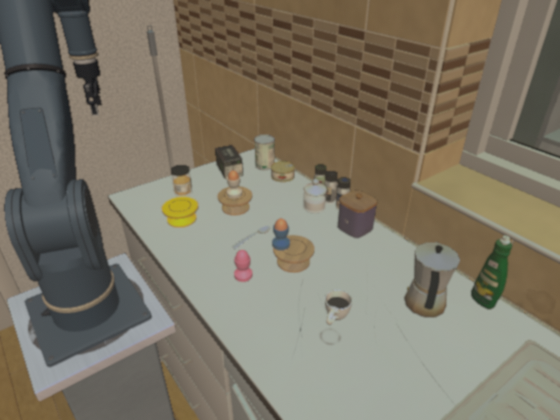

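The top view shows these:
- Blue cup at (327,236) on the wooden stand at (336,231).
- White cup at (227,228) on the spare stand.
- Look-alikes: a pink cup at (325,279) and a yellow stand at (212,285).

In the scene view the blue cup is at (281,235) and its stand at (294,253). I choose the blue cup, and I'll check it in a crop.

```bash
python3 - <<'E'
import cv2,numpy as np
t=cv2.imread('pics/top0.png')[200:265,300:375];s=cv2.imread('pics/scene0.png')[205:280,255:330]
a=cv2.resize(t,None,fx=5,fy=5,interpolation=cv2.INTER_CUBIC);b=cv2.resize(s,None,fx=5,fy=5,interpolation=cv2.INTER_CUBIC)
b=b[:a.shape[0]] if b.shape[0]>a.shape[0] else b
h=max(a.shape[0],375)
out=np.zeros((375,a.shape[1]+375,3),np.uint8);out[:a.shape[0],:a.shape[1]]=a
b=cv2.resize(s,(375,375),interpolation=cv2.INTER_CUBIC);out[:,a.shape[1]:]=b
cv2.imwrite('pics/crop0.png',cv2.convertScaleAbs(out,alpha=1.5))
E
```

```text
(no output)
```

View pics/crop0.png

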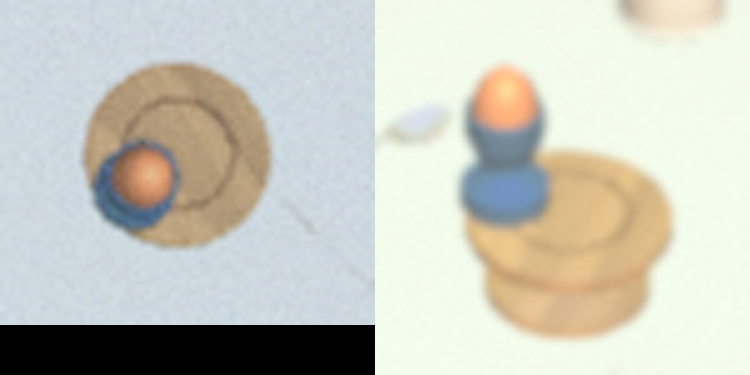

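```bash
cat > m.py <<'E'
import cv2,numpy as np
from scipy.optimize import least_squares
def ray(c,uv,z):
    uv=np.atleast_2d(uv).astype(float);K,R,t=c['intrinsics'],c['R'],c['t']
    d=(R.T@np.linalg.inv(K)@np.c_[uv,np.ones(len(uv))].T).T;C=-R.T@t
    return (C+d*((z-C[2])/d[:,2])[:,None])[:,:2]
def proj(c,X):
    p=c['intrinsics']@(c['R']@np.asarray(X,float)+c['t']);return p[:2]/p[2]
def circ(P,r=None):
    x0=[*P.mean(0)]+([] if r else [.05])
    f=lambda q:np.hypot(*(P-q[:2]).T)-(r or q[2])
    s=least_squares(f,x0,loss='soft_l1',f_scale=.001);return s.x,np.abs(f(s.x)).mean()
def masks(c,box,f=4):
    x0,y0,x1,y1=box
    im=cv2.resize(c['color'][y0:y1,x0:x1],None,fx=f,fy=f,interpolation=cv2.INTER_CUBIC)
    h=cv2.cvtColor(im,cv2.COLOR_BGR2HSV).astype(int);H,S,V=h[...,0],h[...,1],h[...,2]
    blue=(H>95)&(H<130)&(S>85);wood=(H>7)&(H<28)&(S>55);egg=(H<14)&(S>120)
    back=lambda p:(np.asarray(p,float)+.5)/f-.5+[x0,y0]
    return im,blue,wood,egg,back
def big(m):
    m=cv2.morphologyEx(m.astype(np.uint8),cv2.MORPH_OPEN,np.ones((3,3)))
    return max(cv2.findContours(m,0,cv2.CHAIN_APPROX_NONE)[0],key=cv2.contourArea)
def cen(k): m=cv2.moments(k);return np.array([m['m10']/m['m00'],m['m01']/m['m00']])
def tri(cs,uvs):
    A=[];b=[]
    for c,uv in zip(cs,uvs):
        P=c['intrinsics']@np.c_[c['R'],c['t']]
        for i in(0,1):
            r=uv[i]*P[2]-P[i];A.append(r[:3]);b.append(-r[3])
    return np.linalg.lstsq(np.array(A),np.array(b),rcond=None)[0]
E
python3 - <<'E'
from rig import env,cams
from m import *
T=cams.camera('top');S=cams.camera('scene')
tb=(300,200,375,265);sb=(255,205,330,280)
im,bl,wo,eg,bk=masks(T,tb)
k=big(wo|bl|eg);P=ray(T,bk(cv2.convexHull(k)[:,0]),.05);print('stand top',circ(P))
# only right/top part
P=ray(T,bk(k[:,0]),.05);st=circ(P)[0];print('contour',circ(P))
ue=bk(cen(big(eg)));print('egg top',ue,ray(T,ue,.118), 'egg area',eg.sum()/16)
b=ray(T,bk(big(bl)[:,0]),.062);print('blue top ext',b.min(0),b.max(0))
im2,bl2,wo2,eg2,bk2=masks(S,sb)
us=bk2(cen(big(eg2)));print('egg scene',us);print('tri egg',tri([T,S],[ue,us]))
kb=big(bl2)[:,0];up=bk2(kb);
# lower foot outline: lowest pixel in each column
lo=np.array([[u,kb[kb[:,0]==u,1].max()] for u in np.unique(kb[:,0])])[4:-4]
print('foot scene',circ(ray(S,bk2(lo),.050),.024))
print('stand centre in scene',proj(S,[*st[:2],.05]),'C',-T['R'].T@T['t'])
v=np.hstack([cv2.copyMakeBorder((m*255).astype(np.uint8),0,300-m.shape[0],0,0,0) for m in(bl,wo)]+[(m*255).astype(np.uint8) for m in ()])
# others on white table
allm=[('pink',(310,265,340,292)),('spoon',(275,218,292,270)),('spare',(205,205,250,250))]
for n,q in allm:
    i,_,_,_,bb=masks(T,q);h=cv2.cvtColor(i,cv2.COLOR_BGR2HSV);m=(h[...,1]>60)
    if n=='spoon': print(n,ray(T,[[282,225],[286,266]],0.005));continue
    p=ray(T,bb(big(m)[:,0]),.05 if n=='spare' else .0);print(n,p.min(0),p.max(0))
E
```

```text
stand top (array([ 0.50120343, -0.15271773,  0.05371184]), np.float64(0.00019318661077572416))
contour (array([ 0.50202781, -0.15375246,  0.05236839]), np.float64(0.0074326411345448685))
egg top [328.93809997 234.90905329] [[ 0.47878633 -0.12732392]] egg area 56.6875
blue top ext [ 0.45800634 -0.1438392 ] [ 0.49499422 -0.10331261]
egg scene [280.57258969 225.24752429]
tri egg [ 0.47971442 -0.12794004  0.11443562]
foot scene (array([ 0.46321666, -0.14969702]), np.float64(0.002724676910960179))
stand centre in scene [292.97717897 246.74408322] C [ 0.31338832 -0.00469946  1.33461342]
pink [ 0.34034449 -0.14570425] [ 0.38512218 -0.09814289]
spoon [[ 0.52721555  0.00401086]
 [ 0.40204282 -0.00609816]]
spare [0.46207487 0.11213506] [0.56845761 0.21859316]
```

The fit puts the stand at (0.501,-0.153) with radius 54 mm. The cup is at about (0.480,-0.1275), 33 mm off, which fits the stated range. The push direction is about (0.645,-0.764). At foot height the gripper body may come close to the egg's top, so I'll approach with shut fingers and check that by eye.

Emit:
servo_tool --pt "-0.69 -0.51 0 0 1" --pt "-0.69 -0.51 0 0 1" --pt "-0.69 -0.51 0 0 1" --pt "-0.69 -0.51 0 0 1"

```text
clock: 0.7
tcp_pos: [0.3817, 0.4268, 0.2315]
ee_rot: [[-0.913, 0.409, 0.001], [0.409, 0.913, -0.001], [-0.001, -0.001, -1.0]]
contact_force: [0.2, 0.7, 0.6]
width: 0.0123
gripper_force: 0.0
```

Emit:
servo_tool --pt "-0.63 -0.73 0 0 1" --pt "-0.63 -0.73 0 0 1" --pt "-0.63 -0.73 0 0.05 1" --pt "-0.63 -0.73 0 0.1 1" --pt "-0.63 -0.73 0 0.144 1"

```text
clock: 1.32
tcp_pos: [0.4507, 0.1952, 0.2316]
ee_rot: [[-0.636, 0.772, 0.001], [0.772, 0.636, -0.001], [-0.002, -0.0, -1.0]]
contact_force: [0.3, 0.9, 0.1]
width: -0.0
gripper_force: 0.0
```

```bash
cat > go.py <<'E'
from rig import env
import numpy as np
def go(p):
    o=env.get_obs();d=o['ee_rot'].T@(np.array(p)-o['tcp_pos']);return np.round(d/.25,3)
def st():
    o=env.get_obs();print(round(o['clock'],2),o['tcp_pos'].round(4),'x',o['ee_rot'][:,0].round(3),'F',o['contact_force'].round(2),o['width'])
E
python3 -c "
from go import *;st();print(go([.435,-.075,.2]))"
```

```text
1.32 [0.4507 0.1952 0.2316] x [-0.636  0.772 -0.002] F [0.3  0.85 0.11] -3.215263559350848e-05
[-0.794 -0.736  0.128]
```

Emit:
servo_tool --pt "-0.79 -0.74 0 0 1" --pt "-0.79 -0.74 0 0 1" --pt "-0.79 -0.74 0.1 0 1" --pt "-0.79 -0.74 0.2 0 1" --pt "-0.79 -0.74 0.4 0 1" --pt "-0.79 -0.74 0.5 0 1"

```text
clock: 2.08
tcp_pos: [0.4345, -0.0723, 0.1045]
ee_rot: [[-0.643, 0.766, -0.002], [0.766, 0.643, -0.001], [0.0, -0.002, -1.0]]
contact_force: [-0.4, 1.0, 0.6]
width: 0.0001
gripper_force: 0.0
```

```bash
python3 - <<'E'
from go import *;st()
from rig import cams
import cv2,numpy as np
from m import proj
c=cams.camera('scene');t=cams.camera('top')
f=lambda c,b,k:cv2.convertScaleAbs(cv2.resize(c['color'][b[1]:b[3],b[0]:b[2]],None,fx=k,fy=k,interpolation=cv2.INTER_CUBIC),alpha=1.6)
o=env.get_obs()['tcp_pos'];print(proj(c,o),proj(c,o+[0,0,.073]))
cv2.imwrite('pics/c1.png',np.hstack([f(c,(200,120,340,290),3.5)[:590],f(t,(290,190,380,360),3.5)[:590]]))
E
```

```text
2.08 [ 0.4345 -0.0723  0.1045] x [-0.643  0.766  0.   ] F [-0.41  1.04  0.61] 0.00014560630336903207
[253.19383665 224.340263  ] [252.22291703 200.85474098]
```

View pics/c1.png

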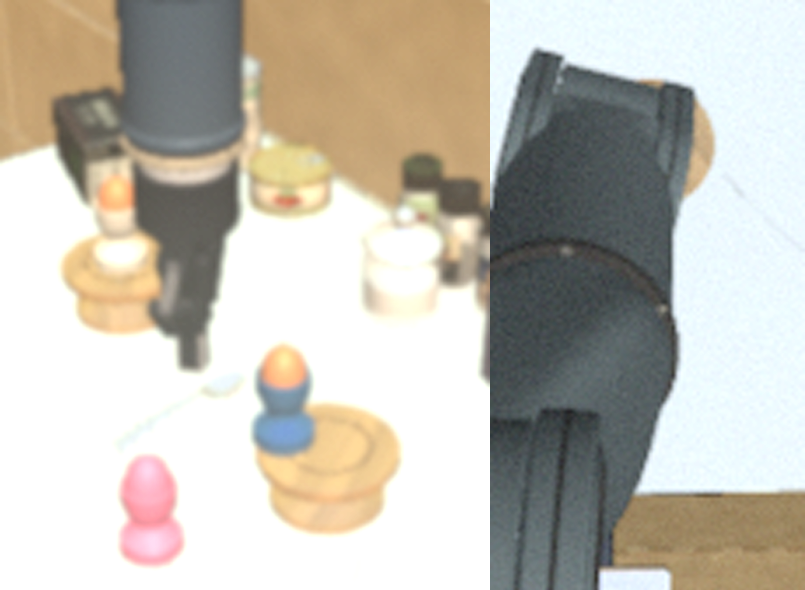

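The scene view looks side-on to the push. The blue cup is at crop (283,400), and the fingertips are at (193,365), about 7 cm away. Just above the fingers the gripper is only about ±24 mm wide along the push, so the egg should clear it. I'll lower to foot height and creep in, checking for tilt.

Emit:
servo_tool --pt "0 0 0.1 0 1" --pt "0 0 0.19 0 1" --pt "0 0 0.19 0 1" --pt "0 0 0.19 0 1"

```text
clock: 2.68
tcp_pos: [0.4364, -0.0699, 0.06]
ee_rot: [[-0.646, 0.763, 0.001], [0.763, 0.646, 0.0], [-0.001, 0.001, -1.0]]
contact_force: [-0.2, 0.7, 0.2]
width: 0.0
gripper_force: 0.0
```

```bash
cat > look.py <<'E'
from go import *;from rig import cams;from m import *
st();o=env.get_obs()
T=cams.camera('top');S=cams.camera('scene')
im2,bl2,wo2,eg2,bk2=masks(S,(255,205,330,280),4)
us=bk2(cen(big(eg2)));kb=big(bl2);print('egg px',us.round(2),'egg at z.1145',ray(S,us,.1145).round(4),'blue px',bk2(cen(kb)).round(2))
# tilt proxy: image axis foot->egg
q=ray(S,us,.1145)[0];st_=np.array([.5012,-.1527]);e=q-st_;x=o['ee_rot'][:2,0];y=o['ee_rot'][:2,1]
print('offset',e.round(4),'|e|',np.hypot(*e).round(4),'along -x',(-e@x).round(4),'along y',(e@y).round(4));d=q-o['tcp_pos'][:2]
print('cup rel tool  -x',(-d@x).round(4),'y',(d@y).round(4))
try:
    im,bl,wo,eg,bk=masks(T,(300,200,375,265));k=big(eg)
    print('top egg',ray(T,bk(cen(k)),.1145).round(4),'area',cv2.contourArea(k)/16)
except Exception as ex: print('top hidden')
import sys
if len(sys.argv)>1:
    f=lambda c,b,k:cv2.convertScaleAbs(cv2.resize(c['color'][b[1]:b[3],b[0]:b[2]],None,fx=k,fy=k,interpolation=cv2.INTER_CUBIC),alpha=1.6)
    cv2.imwrite('pics/'+sys.argv[1],f(S,(230,170,340,280),5))
E
python3 look.py
```

```text
2.67 [ 0.4364 -0.0699  0.06  ] x [-0.646  0.763 -0.001] F [-0.2   0.7   0.18] 2.3740118606264668e-05
egg px [280.58 225.06] egg at z.1145 [[ 0.4807 -0.1275]] blue px [281.06 242.88]
offset [-0.0205  0.0252] |e| 0.0325 along -x -0.0325 along y 0.0006
cup rel tool  -x 0.0726 y -0.0034
top hidden
```

Emit:
servo_tool --pt "-0.03 -0.014 0.012 0 1" --pt "-0.06 -0.014 0.012 0 1" --pt "-0.08 -0.014 0.012 0 1" --pt "-0.1 -0.014 0.012 0 1" --pt "-0.112 -0.014 0.012 0 1" --pt "-0.12 -0.014 0.012 0 1" --pt "-0.128 -0.014 0.012 0 1" --pt "-0.128 -0.014 0.012 0 1"

```text
clock: 3.78
tcp_pos: [0.4537, -0.0968, 0.0558]
ee_rot: [[-0.645, 0.764, -0.0], [0.764, 0.645, -0.0], [-0.0, -0.0, -1.0]]
contact_force: [-0.0, 0.3, 0.6]
width: 0.0002
gripper_force: 0.0
```

```bash
python3 look.py c2.png
```

```text
3.77 [ 0.4537 -0.0968  0.0558] x [-0.645  0.764 -0.   ] F [-0.04  0.32  0.59] 0.0001859681543639045
egg px [280.52 225.11] egg at z.1145 [[ 0.4804 -0.1276]] blue px [280.99 242.85]
offset [-0.0208  0.0251] |e| 0.0326 along -x -0.0326 along y 0.0003
cup rel tool  -x 0.0408 y 0.0006
top hidden
```

View pics/c2.png

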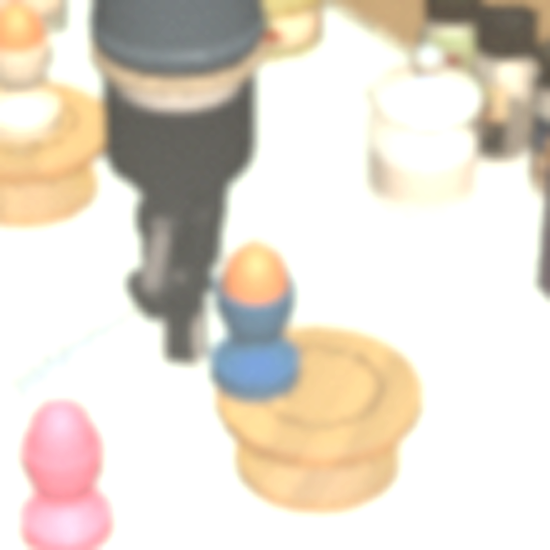

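The fingers are about 5 mm from the foot (crop (185,345) against (215,355)). The egg at (255,275) is untouched and upright. I'll start the slow push.

Emit:
servo_tool --pt "-0.007 0 0 0 1" --pt "-0.014 0 0 0 1" --pt "-0.02 0 0 0 1" --pt "-0.026 0 0 0 1" --pt "-0.032 0 0 0 1" --pt "-0.038 0 0 0 1" --pt "-0.044 0 0 0 1" --pt "-0.05 0 0 0 1"

```text
clock: 4.88
tcp_pos: [0.4618, -0.1064, 0.0558]
ee_rot: [[-0.645, 0.764, -0.0], [0.764, 0.645, -0.0], [0.0, -0.0, -1.0]]
contact_force: [-0.4, 0.7, -0.0]
width: -0.0
gripper_force: 0.5
```

```bash
python3 look.py c3.png
```

```text
4.88 [ 0.4618 -0.1064  0.0558] x [-0.645  0.764  0.   ] F [-0.41  0.7  -0.01] -5.282921538731349e-06
egg px [284.24 225.66] egg at z.1145 [[ 0.4866 -0.1352]] blue px [284.66 243.55]
offset [-0.0146  0.0175] |e| 0.0227 along -x -0.0227 along y 0.0001
cup rel tool  -x 0.038 y 0.0004
top hidden
```

View pics/c3.png

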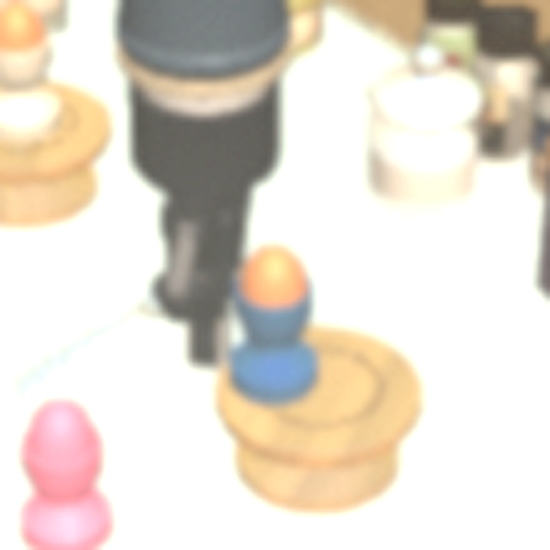

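The cup slid 10 mm with egg and foot shifting alike, about 3.7 px each, so it stays upright. 22.7 mm remain.

Emit:
servo_tool --pt "-0.006 0 0 0 1" --pt "-0.012 0 0 0 1" --pt "-0.018 0 0 0 1" --pt "-0.024 0 0 0 1" --pt "-0.03 0 0 0 1" --pt "-0.036 0 0 0 1" --pt "-0.042 0 0 0 1" --pt "-0.048 0 0 0 1"

```text
clock: 5.98
tcp_pos: [0.4696, -0.1156, 0.0558]
ee_rot: [[-0.645, 0.764, 0.0], [0.764, 0.645, -0.0], [-0.0, 0.0, -1.0]]
contact_force: [-0.1, 0.5, 0.8]
width: 0.0001
gripper_force: 0.5
```

```bash
python3 look.py
```

```text
5.97 [ 0.4696 -0.1156  0.0558] x [-0.645  0.764 -0.   ] F [-0.12  0.49  0.79] 0.0001342162600313097
egg px [288.82 226.52] egg at z.1145 [[ 0.4938 -0.1452]] blue px [288.96 244.3 ]
offset [-0.0074  0.0075] |e| 0.0106 along -x -0.0105 along y -0.0008
cup rel tool  -x 0.0382 y -0.0006
top hidden
```

Emit:
servo_tool --pt "-0.006 0 0 0 1" --pt "-0.012 0 0 0 1" --pt "-0.018 0 0 0 1" --pt "-0.024 0 0 0 1" --pt "-0.03 0 0 0 1" --pt "-0.036 0 0 0 1" --pt "-0.04 0 0 0 1" --pt "-0.042 0 0 0 1"

```text
clock: 7.08
tcp_pos: [0.4763, -0.1236, 0.0558]
ee_rot: [[-0.645, 0.764, -0.0], [0.764, 0.645, -0.0], [0.0, -0.0, -1.0]]
contact_force: [-0.7, 0.6, 0.0]
width: -0.0002
gripper_force: 0.6
```

```bash
python3 look.py
```

```text
7.08 [ 0.4763 -0.1236  0.0558] x [-0.645  0.764  0.   ] F [-0.7   0.61  0.01] -0.00023825565872267457
egg px [292.58 227.22] egg at z.1145 [[ 0.4996 -0.1533]] blue px [292.71 245.07]
offset [-0.0016 -0.0006] |e| 0.0017 along -x -0.0006 along y -0.0016
cup rel tool  -x 0.0378 y -0.0014
top hidden
```

The cup is now within about 2 mm of the middle. I'll back off, rise, and check from both views.

Emit:
servo_tool --pt "0.02 0 0 0 1" --pt "0.06 0 0 0 1" --pt "0.14 0 0 0 1" --pt "0.2 0 0 0 1" --pt "0.2 0 -0.2 0 1" --pt "0.2 0 -0.4 0 1" --pt "0.2 0 -0.6 0 1"

```text
clock: 8.05
tcp_pos: [0.4434, -0.0848, 0.2074]
ee_rot: [[-0.646, 0.764, -0.0], [0.764, 0.646, 0.0], [0.0, -0.0, -1.0]]
contact_force: [0.6, -0.4, 0.0]
width: -0.0001
gripper_force: 0.0
```

Emit:
servo_tool --pt "0.4 0.4 0 0 1" --pt "0.4 0.4 0 0 1" --pt "0.4 0.7 0 0 1" --pt "0.4 0.7 0 0 1" --pt "0.4 0.7 0 0 1"

```text
clock: 8.68
tcp_pos: [0.5134, 0.1062, 0.2053]
ee_rot: [[-0.648, 0.762, -0.0], [0.762, 0.648, 0.0], [0.0, 0.0, -1.0]]
contact_force: [-0.4, -0.9, -0.2]
width: 0.0003
gripper_force: 0.0
```

```bash
python3 look.py c4.png; python3 - <<'E'
from rig import cams
import cv2,numpy as np
a=cv2.imread('pics/c4.png')
t=cams.camera('top')['color'][200:265,300:375]
cv2.imwrite('pics/c5.png',cv2.convertScaleAbs(cv2.resize(t,None,fx=6,fy=6,interpolation=cv2.INTER_CUBIC),alpha=1.5))
E
```

```text
8.68 [0.5134 0.1062 0.2053] x [-0.648  0.762  0.   ] F [-0.35 -0.95 -0.21] 0.00026981809119363404
egg px [292.62 227.37] egg at z.1145 [[ 0.4993 -0.1539]] blue px [292.95 245.13]
offset [-0.0019 -0.0012] |e| 0.0022 along -x -0.0003 along y -0.0022
cup rel tool  -x 0.189 y -0.1792
top egg [[ 0.4993 -0.1545]] area 54.6875
```

View pics/c4.png

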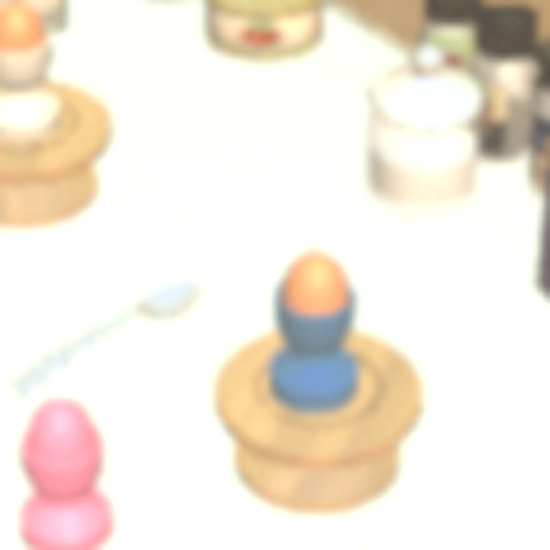

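View pics/c5.png

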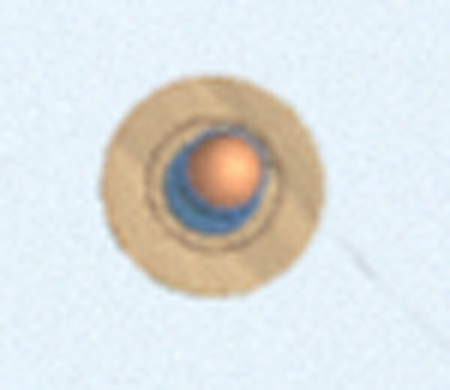

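Both views show the whole foot inside the dark ring, about 2 mm off centre: the top crop has the foot around (213,184) in a ring around (215,184). The cup is upright and the arm is clear, so I'm handing it in.

```bash
python3 -c "
from rig import env
print(env.sign_off())"
```

```text
the job is handed in; nothing more can be done
None
```

I pushed the blue egg cup to the middle of its stand and handed the job in; it stands upright about 2 mm off centre, its whole foot inside the dark ring, with the arm clear and nothing else touched on the way. The hand-in call gave no verdict.

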